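# Trip and reset the model trimmer's stop, then hold its carriage out at the mark

## Task

Get the model trimmer ready for changing its cast: press the red mushroom button on the yellow box right down and let it spring up, then turn its head clockwise (seen from above) to its stop, so that its white line meets the green mark on the box. After that, take the trimmer's black bow handle and pull the spring-loaded carriage towards you until the black line on its white pointer is level with the white line on the red rider of the scale; do not shift the rider, and leave the other things on the bench alone. The carriage flies back if it is let go, so finish while still gripping the handle and holding the carriage at the mark.

Things in the scene. Friction and masses are not known exactly. Their poses are not given: they have to be found in the camera images.
- trimmer: the model trimmer, fixed to the bench: grey base plate 275 x 150 mm, aluminium carriage on two rails, white motor housing 107 mm high at its rear (its front face 117 mm behind the handle bar when the carriage is home). Origin on the bench under the base plate, 2.5 mm behind its middle; axes as for the handle
- handle (a point): centre of the bar of the trimmer's black bow handle: bar 12 mm thick and 68 mm long between the axes of its two 12 mm posts, 85 mm above the bench, 50 mm above the carriage top; clear above, 55 mm to the white cast behind it. Axes: -x is the way the carriage pulls out (roughly towards the robot), y runs along the bar, z up
- pointer (a point): outer end of the black line on the carriage's white pointer, a tongue at the carriage's right-hand edge (-y), 34 mm above the bench; it travels with the carriage, axes as for the handle
- mark (a point): inner end of the white line on the red rider (14 x 18 mm, 34 mm high) that stands stiffly on the scale rail along the right edge of the trimmer, 34 mm above the bench, axes as for the handle. The carriage is to be pulled out by the distance from pointer to mark along -x, at the start 30 to 55 mm
- carriage (a joint): how far the carriage is pulled out, m: 0 home (spring holds it there), 0.08 end stop. The spring pulls back with 3.5 N at home and 100 N/m more (about 8 N at the mark)
- stop_top (a point): centre of the top of the red mushroom head, 88 mm above the bench when up; the head is a disc of 38 mm diameter, its underside 22 mm below this point, on a 20 mm thick stem over a yellow box 84 x 84 x 43 mm fixed to the bench, with a 34 mm black collar 49 mm high under the head
- stop_press (a joint): how far the mushroom is pressed down, m: 0 up, 0.006 fully down; a spring returns it, 2 N at the top and 5 N fully down
- stop_head (a joint): angle of the mushroom head, rad, growing clockwise seen from above: 0 to 0.2 at the start, 1.05 at its stop, where it is reset and the white line on the head points to the green mark on the box; it stays where it is left (friction 0.05 Nm) and turns freely of the pressing
- jar: bystander: white jar with lid, 58 mm wide, 42 mm high; origin under its centre
- cup: bystander: white cup, 55 mm wide, 50 mm high; origin under its centre
- bottle: bystander: white dropper bottle, 26 mm wide, 58 mm high; origin under its centre
- pink_cast: bystander: pink dental cast, 44 x 52 x 23 mm; origin under its centre
- green_tape: bystander: roll of green tape, 45 mm wide, 12 mm high; origin under its centre
There are look-alikes about, which are no part of the job. Of the things that look like the part that bears stop_top, the larger one is meant.

How it is judged:
By the outcome, as a careful person would: the job done as asked, in the order asked, and still so for the second after the job is handed in, while the arm keeps its last pose, push and grip.
It also fails if it takes over 54 s, if anything falls off the work surface, if the arm or the gripper's body presses on something with over 40 N, if the wrist force passes 120 N, or if a joint passes its speed limit or range.

## Robot

A 6-joint arm with a two-finger parallel gripper is mounted at the origin on a cart in front of the work surface, level with it; the furniture and walls round the work are solid. World frame = base frame: x ahead of the robot, y to its left, z up, the work surface at z = 0. Lengths are in m, angles in rad, forces in N, time in s.
With the tool pointing down it reaches from about 0.35 to 1 m from the base axis. Payload 7.1 kg.
Tool frame: the origin (TCP) lies between the finger pads; the fingertips stand 22 mm ahead of it and the grasp point (between the pads) lies 3 mm ahead of it; z points along the fingers, y is the direction in which the jaws open and shut (so a half turn about z gives the same grasp; the last joint's range is limited). The gripper opens to 85 mm and grips with 20 to 120 N. Pads are 22 mm wide; open, the fingers measure 114 mm over their backs; the gripper's body (76 mm by 85 mm) begins 54 mm behind the grasp point. The pads swing forward as they close: fully open they stand 13 mm farther back than shut.
Start: joints at [-1.265, 0.423, 1.63, -0, 1.089, -0.019], TCP at [0.199, -0.592, 0.253] pointing down, gripper open.
Joint ranges: [-3, 3], [-0.9, 2.11], [0.09, 2.58], [-1.31, 4.45], [0.11, 2.69], [-2.54, 2.54]. Speed limits (rad/s): [2.39, 2.39, 3.01, 3.14, 3.14, 3.14].

## Interface

Orientations are given as [roll, pitch, yaw] about the fixed x, y, z axes, in that order (R = Rz(yaw) Ry(pitch) Rx(roll)).
In Python, from station import get_state, get_image, sign_off gives the robot as it stands.
- The arm moves only by the shell command python3 -m inch 'ROWS' [FORCE]. ROWS is JSON, one flat list of numbers, 5 for each row, row after row: the shift along the world's x, y, z in m, then the turn about the world's z in rad, then the opening, from 0 (shut) to 1 (fully open). A call has exactly 5 rows; each row is the pose to reach, as a shift and turn from the pose commanded when the call began; what a row does not reach only later rows make up. A row lasts 1/8 s, in which the tool goes at most 62.5 mm and 10.7 degrees, less where a joint would pass 70% of its speed; a pose out of reach is approached as far as the arm can. A call with a gripper value outside its range is refused whole. The fingers move at their own pace and stop on an object; FORCE is the grip in N (left out, the last holds). Time passes only in rows, so rows that repeat a pose let the fingers close, or fill a call up. It gives the time, the measured TCP pose, the force and the opening at its end, in the units of the state.
- get_state(): the state, without advancing time (a new reading comes with each control period).
- get_image(name): name is "scene" or "top"; returns a dict with "color" (480x640x3 uint8, red, green, blue), "range_z" (480x640 float32, m along the optical axis (not along the pixel's ray), 0 where there is no reading), "fx", "fy", "cx", "cy" (pixels), "k1" (the pictures are not rectified: a ray, as slopes to the right and down, at radius r is drawn at 1 + k1 r^2 times it, then the intrinsics apply), "extrinsics" (4x4, takes a point from world to camera coordinates). Camera axes: x right, y up, looking along -z (the intrinsics and any distortion apply to the point x, -y, -z); pixel columns grow to the right and rows downward; lengths in m; the calibration is good to about 2 mm. A picture is of the moment at which its call begins.
- sign_off(): hands the job in, once; it reports no verdict.
The state is a dict: "t": time; "qpos": joint angles; "joint_vel": joint speeds; "effort": joint torques, N m; "ee_pos": TCP position; "eef_rot": TCP orientation; "force": force on the tool from outside, world axes, zero at the start; "torque": the same for the moment, N m; "gripper_width": finger opening in m.
Only numpy, scipy, OpenCV 4.12 (cv2) and the standard library are available. Lean on these libraries where they do the work, as an engineer would, in place of code of your own. Each camera call takes 0.05 s, during which the arm holds its last target.

## Working session

There is one attempt and no reset: what is moved stays moved. The work goes in short steps, Python scripts to look and compute and a shell command to move; the robot and the scene stay as the last step left them, time stands still between calls to the robot, and variables do not carry over. Pictures are saved under pics/ and viewed, and the job is handed in when it is done.

```bash
ls; mkdir -p pics
cat > h.py <<'E'
import numpy as np, cv2
from station import get_state, get_image
def save(n,img): cv2.imwrite('pics/'+n,cv2.cvtColor(img,cv2.COLOR_RGB2BGR))
def ray(im,u,v):
    K=np.array([[im['fx'],0,im['cx']],[0,im['fy'],im['cy']],[0,0,1.]])
    x,y=cv2.undistortPoints(np.array([[[u,v]]],float),K,np.array([im['k1'],0,0,0.]))[0,0]
    E=np.array(im['extrinsics']);R=E[:3,:3];t=E[:3,3]
    return -R.T@t, R.T@np.array([x,-y,-1.])
def onz(im,u,v,z):
    o,d=ray(im,u,v); return o+d*(z-o[2])/d[2]
def atdepth(im,u,v):
    o,d=ray(im,u,v); return o+d*im['range_z'][int(round(v)),int(round(u))]
def proj(im,P):
    E=np.array(im['extrinsics']);p=E[:3,:3]@np.array(P)+E[:3,3];x,y=p[0]/-p[2],-p[1]/-p[2]
    s=1+im['k1']*(x*x+y*y);return im['fx']*x*s+im['cx'],im['fy']*y*s+im['cy']
E
python3 - <<'E'
from h import *
import pickle
print(get_state())
for n in('scene','top'):
    im=get_image(n);save(n+'0.png',im['color']);pickle.dump(im,open(n+'0.pkl','wb'));print({k:im[k] for k in('fx','fy','cx','cy','k1','extrinsics')})
E
```

```text
pics
{'t': 0.0, 'qpos': array([-1.26498110e+00,  4.23841619e-01,  1.63073575e+00,  6.78069651e-06,
        1.08859416e+00, -1.90176708e-02]), 'joint_vel': array([-0.00192483, -0.00120912, -0.00061484,  0.00029111,  0.00130106,
       -0.00048413]), 'effort': array([-2.24385796e-03, -5.57385099e+01, -2.81741560e+01, -1.55765310e-04,
        7.27403865e-03,  2.26567821e-06]), 'ee_pos': array([ 0.19932279, -0.59179757,  0.2525272 ]), 'eef_rot': array([-3.14001418e+00, -3.60262278e-05,  3.24829722e-01]), 'force': array([-0.03150088,  1.25347861,  0.43078018]), 'torque': array([ 0.07877021, -0.02518557, -0.00629773]), 'gripper_width': 0.08537410356442171}
{'fx': 474.5072005726091, 'fy': 474.5072005726091, 'cx': 318.11252645451583, 'cy': 243.8180594408349, 'k1': -0.029591872461405537, 'extrinsics': array([[-7.11187459e-01, -7.03002317e-01,  3.73633437e-04,
         3.09966974e-01],
       [ 3.40984226e-01, -3.44489473e-01,  8.74675232e-01,
        -3.17225013e-01],
       [-6.14770002e-01,  6.22185459e-01,  4.84709294e-01,
        -1.01185205e+00],
       [ 0.00000000e+00,  0.00000000e+00,  0.00000000e+00,
         1.00000000e+00]])}
{'fx': 499.9032518984155, 'fy': 499.9032518984155, 'cx': 319.8880676078441, 'cy': 235.17881902425614, 'k1': 0.01705425195387692, 'extrinsics': array([[ 0.00651496, -0.99992909, -0.0099688 , -0.11859736],
       [ 0.9981031 ,  0.00589212,  0.06128202, -0.57680027],
       [-0.06121894, -0.01034914,  0.99807071, -1.38309447],
       [ 0.        ,  0.        ,  0.        ,  1.        ]])}
```

View pics/scene0.png

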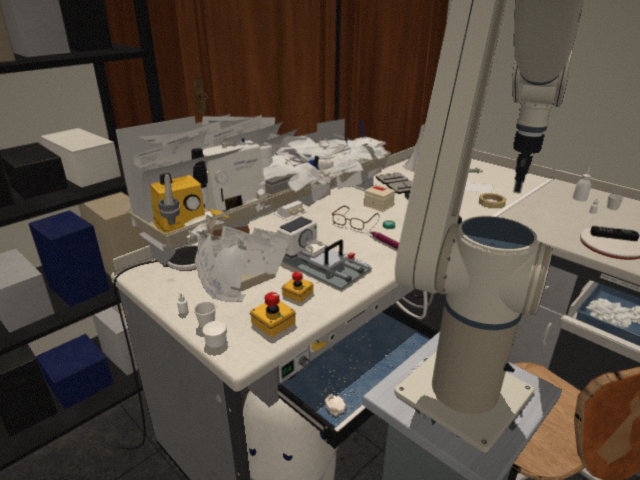

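View pics/top0.png

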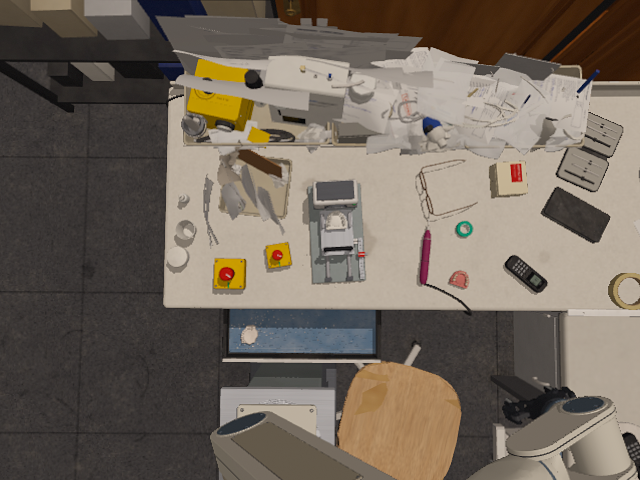

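Candidates for the mushroom: the larger yellow box, top (229,274) / scene (272,300), and the smaller look-alike, top (278,256) / scene (297,277). I choose the larger. The trimmer with its bow handle is at top (338,245), and the rider is at top (361,255). I'll check both in close crops.

Run:
```python
from h import *
import pickle
t=pickle.load(open('top0.pkl','rb'));s=pickle.load(open('scene0.pkl','rb'))
a=cv2.resize(t['color'][220:300,200:300],(800,600)[:1]+(640,),interpolation=cv2.INTER_CUBIC)[:600]
save('ct1.png',cv2.resize(t['color'][230:300,200:293],(797,600),interpolation=cv2.INTER_CUBIC))
save('ct2.png',cv2.resize(t['color'][220:290,305:375],(600,600),interpolation=cv2.INTER_CUBIC))
save('cs1.png',cv2.resize(s['color'][265:340,240:340],(800,600),interpolation=cv2.INTER_CUBIC))
save('cs2.png',cv2.resize(s['color'][225:300,280:380],(800,600),interpolation=cv2.INTER_CUBIC))
```

```text
(no output)
```

View pics/ct1.png

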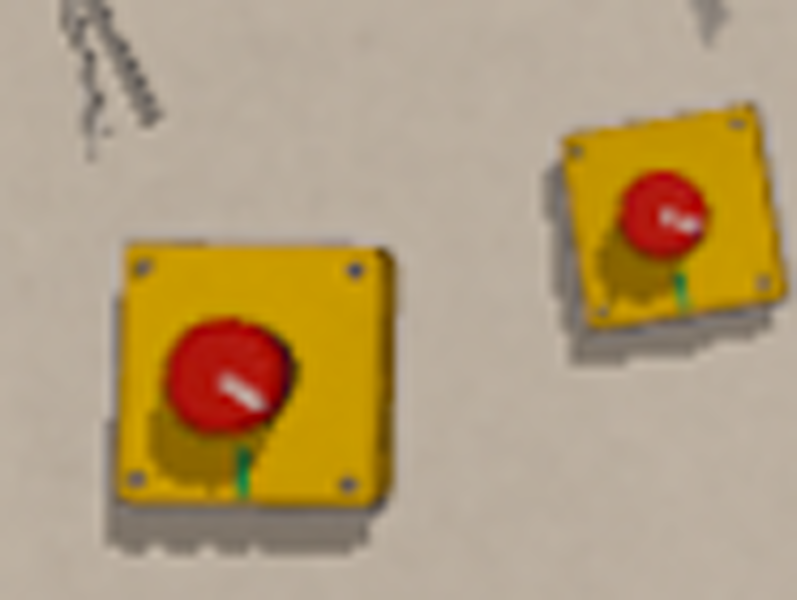

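View pics/ct2.png

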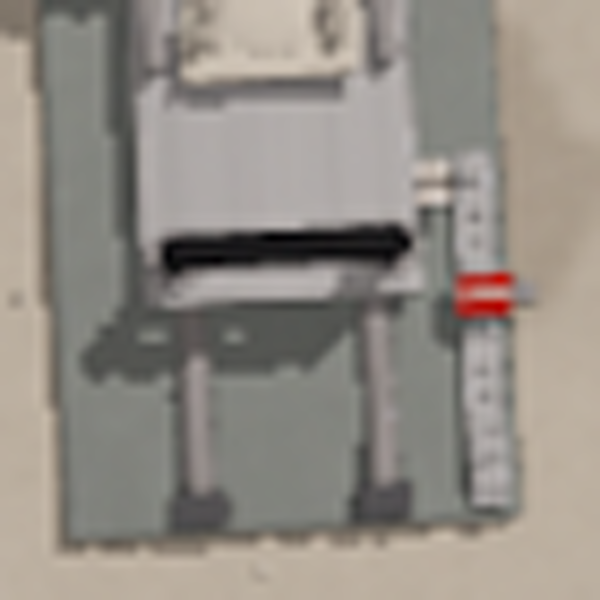

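View pics/cs1.png

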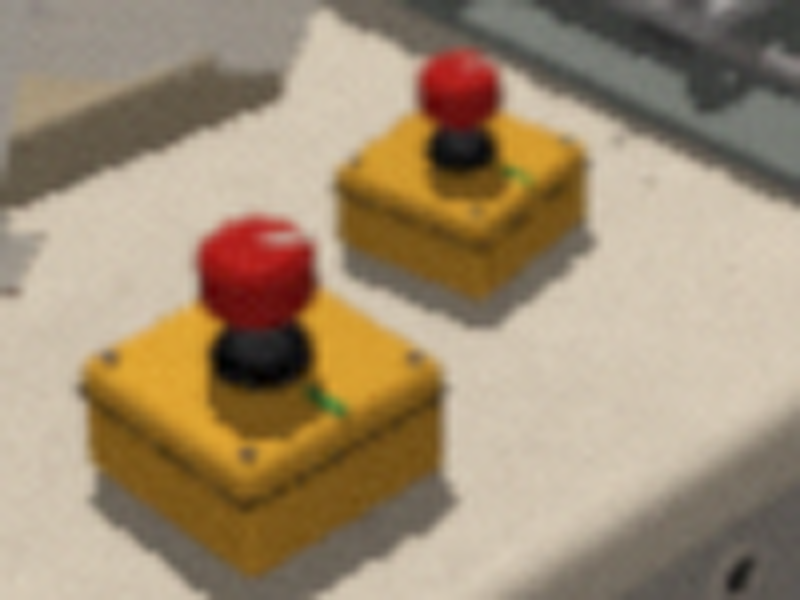

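View pics/cs2.png

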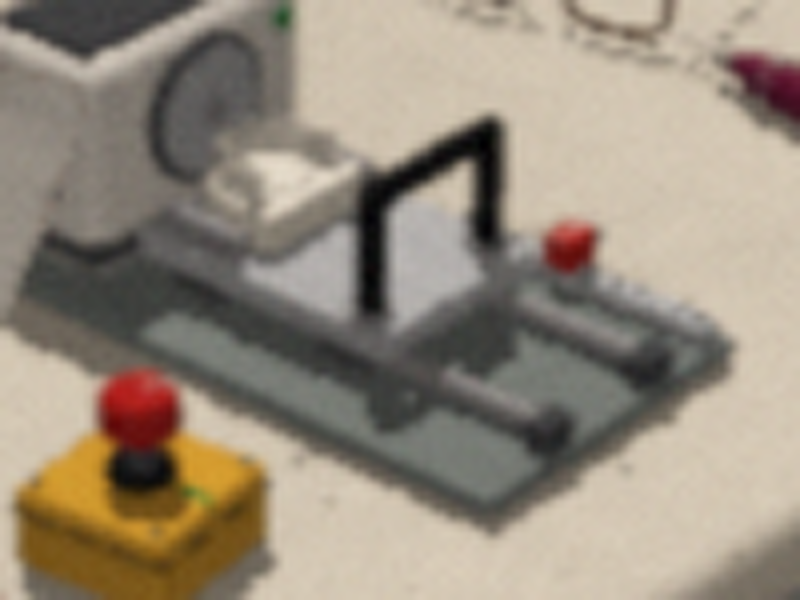

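The crops confirm it. The larger box is lower left in ct1, with its head at top px ≈(227,274), white line pointing to about 4 o'clock and green mark at about 6 o'clock. In ct2 the bar is at top px ≈(338,249), the pointer line at ≈(357,241) and the rider's white line at ≈(361,254).

```bash
cat > m.py <<'E'
from h import *
import pickle,sys
t=pickle.load(open('top0.pkl','rb'));s=pickle.load(open('scene0.pkl','rb'))
def red(im): 
    c=im['color'].astype(int); return ((c[...,0]>110)&(c[...,1]<60)&(c[...,2]<60)).astype(np.uint8)
def blob(m,box):
    x0,y0,x1,y1=box; k=np.zeros_like(m);k[y0:y1,x0:x1]=m[y0:y1,x0:x1]
    c=max(cv2.findContours(k,0,2)[0],key=cv2.contourArea); return c,cv2.boundingRect(c)
def tri(u1,u2):
    o1,d1=ray(t,*u1);o2,d2=ray(s,*u2)
    A=np.stack([d1,-d2],1);q=np.linalg.lstsq(A,o2-o1,rcond=None)[0]
    p1,p2=o1+d1*q[0],o2+d2*q[1];return (p1+p2)/2,np.linalg.norm(p1-p2)
if __name__=='__main__':
    c,b=blob(red(t),(210,255,245,295));(u,v),r=cv2.minEnclosingCircle(c);print('top red',u,v,r,b)
    print('stop_top z=.088',onz(t,u,v,.088),'z=.077',onz(t,u,v,.077))
    print('R m',r/t['fx']*1.30)
    c2,b2=blob(red(s),(255,285,290,320));M=cv2.moments(c2);u2=(b2[0]+b2[2]/2-.5,b2[1]+b2[3]/2-.5);print('scene red',b2)
    M=cv2.moments(c);print(M['m10']/M['m00'],M['m01']/M['m00'])
    print('tri (mid ~z .077)',tri((u,v),u2))
    print('range',t['range_z'][274,227],atdepth(t,227,274))
    # yellow box orientation
    h=cv2.cvtColor(t['color'],cv2.COLOR_RGB2HSV);y=cv2.inRange(h,(18,150,80),(32,255,255));c,b=blob(y,(205,250,250,300));R=cv2.minAreaRect(c);print('box',R)
    for p in cv2.boxPoints(R):print(onz(t,*p,.043).round(4))
    # bar
    k=(t['color'].max(2)<45).astype(np.uint8);c,b=blob(k,(318,242,358,256));R=cv2.minAreaRect(c);print('bar',R)
    P=cv2.boxPoints(R);
    print(onz(t,*R[0],.088))
    for p in P:print(onz(t,*p,.088).round(4))
    # scene bar ends: crops
    C=lambda X,Y,o,f:(o[0]+X/f-.5,o[1]+Y/f-.5)
    f=8;print('bar right end tri',tri(C(405,241,(305,220),600/70),C(488,125,(280,225),8)),'left',tri(C(170,255,(305,220),600/70),C(372,190,(280,225),8)))
    F=600/70
    pt=[onz(t,*C(X,Y,(305,220),F),.034) for X,Y in((455,184),(458,294),(512,291))];print('pointer,mark in,mark out',pt)
    print('baseplate corners',[onz(t,*C(X,Y,(305,220),F),.01).round(4) for X,Y in((68,546),(520,520))])
    print('line',[onz(t,*C(X,Y,(200,230),F),.088).round(4) for X,Y in((222,380),(262,407))],'green',[onz(t,*C(X,Y,(200,230),F),.043).round(4) for X,Y in((243,450),(243,495))])
E
python3 m.py
```

```text
top red 225.5 273.5 7.106435298919678 (219, 267, 14, 14)
stop_top z=.088 [0.4699802  0.13367588 0.088     ] z=.077 [0.46979921 0.13585815 0.077     ]
R m 0.018480307646554166
scene red (265, 293, 14, 9)
225.7709923664122 273.64503816793894
tri (mid ~z .077) (array([0.46875492, 0.1336855 , 0.08182169]), np.float64(0.0032824635476361207))
range 1.3288846 [0.46862168 0.13037585 0.08441052]
box ((229.5, 273.0), (31.0, 30.0), 0.0)
[0.4295 0.1733 0.043 ]
[0.5115 0.175  0.043 ]
[0.512  0.0898 0.043 ]
[0.4301 0.0885 0.043 ]
bar ((337.9872131347656, 248.6804962158203), (3.597123622894287, 28.057567596435547), 87.70938873291016)
[ 0.53756852 -0.1640078   0.088     ]
[ 0.5406 -0.1266  0.088 ]
[ 0.5441 -0.201   0.088 ]
[ 0.5345 -0.2014  0.088 ]
[ 0.5311 -0.127   0.088 ]
bar right end tri (array([ 0.54038411, -0.20091005,  0.08559733]), np.float64(0.0008662711624003572)) left (array([ 0.53428887, -0.12918914,  0.08888957]), np.float64(0.004119735348455374))
pointer,mark in,mark out [array([ 0.56108366, -0.21943851,  0.034     ]), array([ 0.52564977, -0.22046808,  0.034     ]), array([ 0.52672539, -0.23782535,  0.034     ])]
baseplate corners [array([ 0.4432, -0.095 ,  0.01  ]), array([ 0.4527, -0.2424,  0.01  ])]
line [array([0.4691, 0.1339, 0.088 ]), array([0.4609, 0.1214, 0.088 ])] green [array([0.4461, 0.1357, 0.043 ]), array([0.4318, 0.1355, 0.043 ])]
```

Measurements agree with the data: box about 83 mm, bar 74 mm over its posts and 85–88 mm high, head centre about (0.470, 0.133). The pull is about 35 mm and the trimmer's yaw about 0.06. Now I'll travel to above the mushroom, shutting the fingers on the way.

```bash
python3 -m inch '[0.021,0.058,0,0.15,0, 0.042,0.116,0,0.3,0, 0.063,0.174,0,0.45,0, 0.084,0.232,0,0.6,0, 0.105,0.29,0,0.75,0]' 40
python3 -m inch '[0.021,0.058,0,0.15,0, 0.042,0.116,0,0.3,0, 0.063,0.174,0,0.45,0, 0.084,0.232,0,0.525,0, 0.105,0.29,0,0.525,0]'
```

```text
t: 0.72
ee_pos: [0.3047, -0.3004, 0.2532]
eef_rot: [3.142, -0.0, 1.079]
force: [1.6, -0.7, 0.7]
gripper_width: -0.0001
t: 1.35
ee_pos: [0.4098, -0.0103, 0.2534]
eef_rot: [3.141, 0.0, 1.601]
force: [1.0, -0.8, 0.1]
gripper_width: -0.0002
```

```bash
python3 -m inch '[0.02,0.048,0,0,0, 0.04,0.096,0,0,0, 0.06,0.143,0,0,0, 0.06,0.143,-0.06,0,0, 0.06,0.143,-0.12,0,0]'
python3 - <<'E'
from h import *
t=get_image('top');s=get_image('scene')
save('t1.png',cv2.resize(t['color'][230:320,180:300],(800,600),interpolation=cv2.INTER_CUBIC))
save('s1.png',cv2.resize(s['color'][235:340,220:360],(800,600),interpolation=cv2.INTER_CUBIC))
E
```

```text
t: 1.98
ee_pos: [0.4701, 0.1317, 0.1324]
eef_rot: [3.139, -0.001, 1.602]
force: [-0.0, -0.1, 0.1]
gripper_width: 0.0003
```

View pics/s1.png

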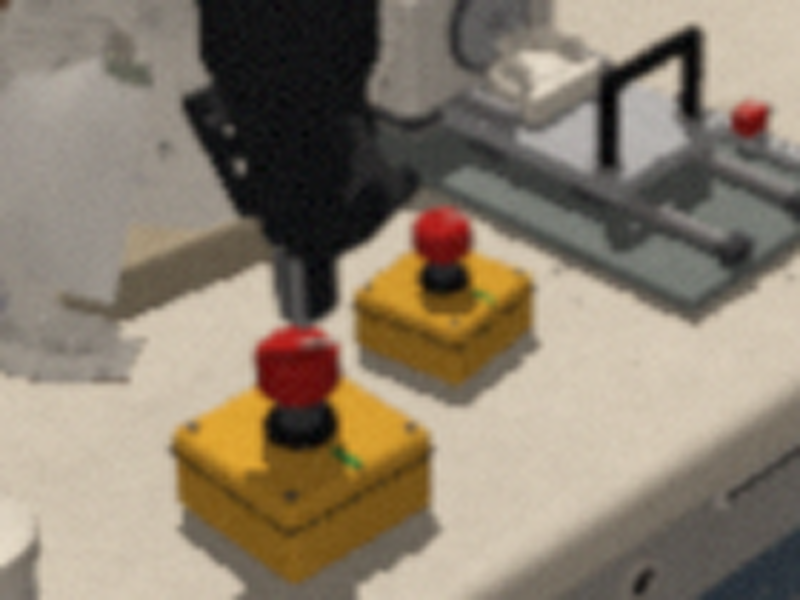

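View pics/t1.png

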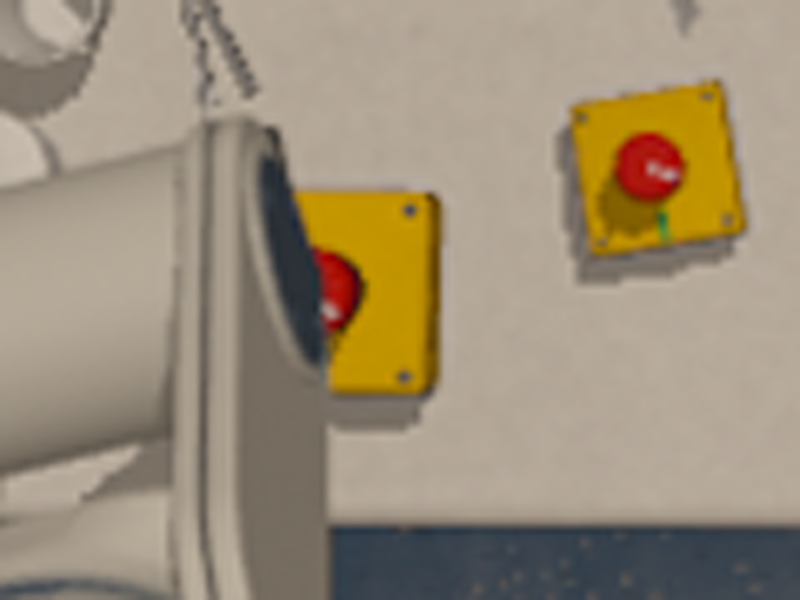

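In the scene crop the closed fingers at (305,318) stand just over the head's centre at (298,345). I'll press.

```bash
python3 -m inch '[0,0,-0.01,0,0, 0,0,-0.016,0,0, 0,0,-0.02,0,0, 0,0,-0.024,0,0, 0,0,-0.024,0,0]'
python3 -m inch '[0,0,-0.002,0,0, 0,0,-0.003,0,0, 0,0,-0.004,0,0, 0,0,-0.005,0,0, 0,0,-0.005,0,0]'
```

```text
t: 2.7
ee_pos: [0.47, 0.1308, 0.1098]
eef_rot: [3.14, -0.0, 1.6]
force: [-0.0, -1.1, 2.1]
gripper_width: 0.0003
t: 3.32
ee_pos: [0.4699, 0.1308, 0.1044]
eef_rot: [3.141, -0.0, 1.6]
force: [1.0, -0.0, 3.7]
gripper_width: -0.0001
```

```bash
python3 -m inch '[0,0,-0.001,0,0, 0,0,-0.002,0,0, 0,0,-0.003,0,0, 0,0,-0.003,0,0, 0,0,-0.003,0,0]'
```

```text
t: 3.95
ee_pos: [0.4706, 0.131, 0.1035]
eef_rot: [3.139, -0.001, 1.6]
force: [-3.2, -2.0, 30.6]
gripper_width: -0.0002
```

Hard stop reached: 30 N over the 5 N spring after about 6 mm. Now up, so that it springs back, and open.

```bash
python3 -m inch '[0,0.001,0.02,0,0, 0,0.001,0.045,0,0, 0,0.001,0.045,0,0.8, 0,0.001,0.045,0,0.8, 0,0.001,0.045,0,0.8]'
python3 - <<'E'
from h import *
s=get_image('scene')
save('s2.png',cv2.resize(s['color'][235:340,220:360],(800,600),interpolation=cv2.INTER_CUBIC));print(get_state()['ee_pos'],get_state()['gripper_width'])
E
```

```text
t: 4.58
ee_pos: [0.4686, 0.1315, 0.1452]
eef_rot: [-3.139, 0.0, 1.6]
force: [0.9, -0.2, 0.5]
gripper_width: 0.0544
[0.46871995 0.13151496 0.1453269 ] 0.06168255026078223
```

View pics/s2.png

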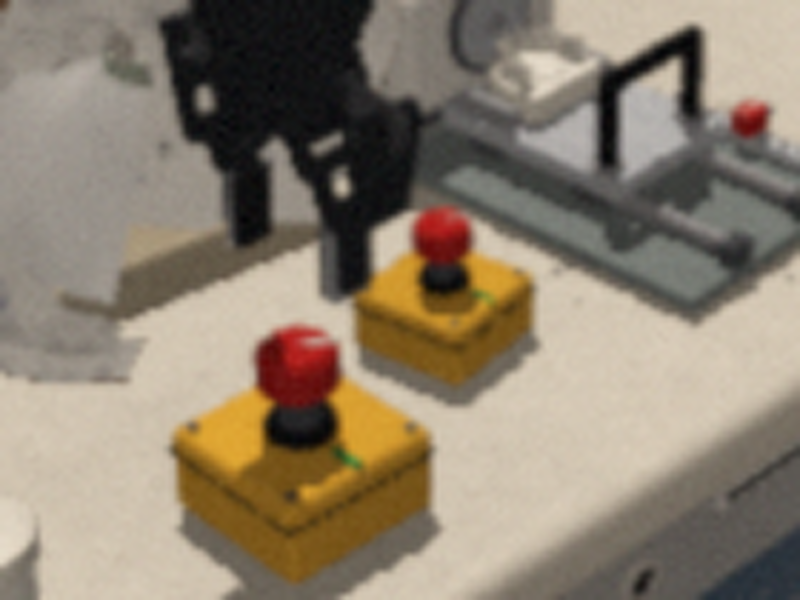

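The head, at (298,365) in the crop, is up again and the open jaws straddle it. I'll lower and grip.

```bash
python3 -m inch '[0.001,0,-0.025,0,0.8, 0.001,0,-0.05,0,0.8, 0.001,0,-0.063,0,0.8, 0.001,0,-0.063,0,0.8, 0.001,0,-0.063,0,0.8]'
python3 -m inch '[0,0,0,0,0.3, 0,0,0,0,0.3, 0,0,0,0,0.3, 0,0,0,0,0.3, 0,0,0,0,0.3]' 30
```

```text
t: 5.25
ee_pos: [0.4708, 0.1318, 0.0837]
eef_rot: [3.141, -0.0, 1.6]
force: [0.3, -0.7, 0.2]
gripper_width: 0.0682
t: 5.88
ee_pos: [0.4703, 0.1317, 0.0834]
eef_rot: [-3.141, 0.0, 1.6]
force: [-2.0, 0.3, 2.1]
gripper_width: 0.0368
```

```bash
python3 -m inch '[0,0,0,-0.16,0.3, 0,0,0,-0.32,0.3, 0,0,0,-0.48,0.3, 0,0,0,-0.64,0.3, 0,0,0,-0.8,0.3]'
python3 -c "
from station import *;s=get_state();print(s['torque'],s['eef_rot'])"
python3 -m inch '[0,0,0,-0.05,0.3, 0,0,0,-0.1,0.3, 0,0,0,-0.15,0.3, 0,0,0,-0.2,0.3, 0,0,0,-0.2,0.3]'
python3 -c "
from station import *;s=get_state();print(s['torque'],s['eef_rot'])"
```

```text
t: 6.5
ee_pos: [0.469, 0.1318, 0.0829]
eef_rot: [-3.14, 0.002, 0.794]
force: [-4.7, 3.7, 2.4]
gripper_width: 0.0367
[0.60512402 0.90688841 0.01622699] [-3.13952884e+00  2.22834262e-03  7.94267422e-01]
t: 7.12
ee_pos: [0.4688, 0.132, 0.0829]
eef_rot: [-3.14, 0.003, 0.599]
force: [-5.9, 5.4, 1.7]
gripper_width: 0.0367
[0.82403497 1.04155865 0.16530118] [-3.13966978e+00  2.90508228e-03  5.99265838e-01]
```

```bash
python3 -m inch '[0,0,0,-0.03,0.3, 0,0,0,-0.06,0.3, 0,0,0,-0.09,0.3, 0,0,0,-0.12,0.3, 0,0,0,-0.12,0.3]'
python3 -c "
from station import *;s=get_state();print(s['torque'],s['eef_rot'])"
```

```text
t: 7.75
ee_pos: [0.4673, 0.1316, 0.0825]
eef_rot: [-3.14, 0.006, 0.481]
force: [-9.8, 4.9, 2.8]
gripper_width: 0.0365
[0.73363347 1.54008223 0.57062826] [-3.13969923  0.00623538  0.48094766]
```

The torque has risen to 0.57 Nm, so the stop is reached. I'll release, lift clear and look.

```bash
python3 -m inch '[0,0,0,0,0.8, 0,0,0,0,0.8, 0,0,0,0,0.8, 0,0,0.04,0,0.8, 0,0,0.09,0,0.8]'
python3 -m inch '[0.0,-0.05,0.05,0.18,0.8, 0.01,-0.11,0.09,0.36,0.8, 0.02,-0.17,0.09,0.54,0.8, 0.03,-0.23,0.09,0.72,0.8, 0.04,-0.28,0.09,0.9,0.8]'
python3 - <<'E'
from h import *
import pickle
t=get_image('top');s=get_image('scene');print(get_state()['ee_pos'])
pickle.dump(t,open('top3.pkl','wb'))
save('t3.png',t['color'])
save('t3c.png',cv2.resize(t['color'][255:295,205:250],(675,600),interpolation=cv2.INTER_CUBIC))
save('s3.png',cv2.resize(s['color'][280:340,240:320],(800,600),interpolation=cv2.INTER_CUBIC))
E
```

```text
t: 8.38
ee_pos: [0.47, 0.1314, 0.1735]
eef_rot: [-3.141, 0.002, 0.48]
force: [0.6, 1.1, 1.0]
gripper_width: 0.0683
t: 9.0
ee_pos: [0.5071, -0.1274, 0.2637]
eef_rot: [3.14, 0.0, 1.34]
force: [0.7, -0.5, -0.4]
gripper_width: 0.0681
[ 0.50789526 -0.1302293   0.26358842]
```

View pics/t3.png

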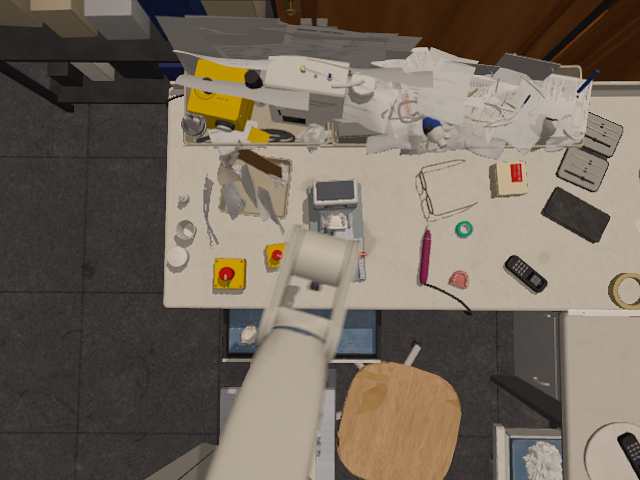

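View pics/t3c.png

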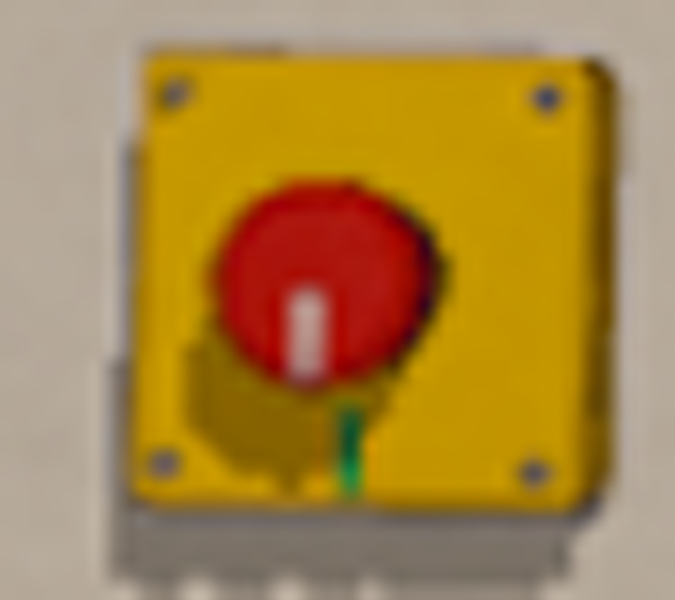

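View pics/s3.png

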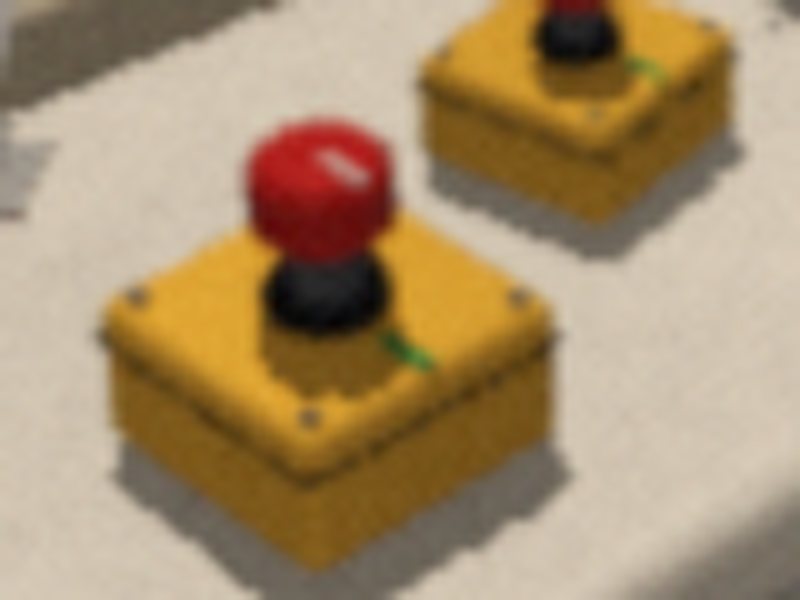

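Run:
```python
from h import *
import pickle
t=pickle.load(open('top3.pkl','rb'))
c=t['color'].astype(int);sl=(slice(262,290),slice(212,246))
sub=c[sl]
yy,xx=np.mgrid[262:290,212:246]
R,G,B=sub[...,0],sub[...,1],sub[...,2]
w=(abs(xx-225.5)<6)&(yy>272)&(yy<282)&(G>90)&(B>80)&(R-G<110)
g=(G>R+15)&(yy>278)
for n,m,z in(('line',w,.088),('green',g,.043)):
    P=np.array([onz(t,u,v,z) for u,v in zip(xx[m],yy[m])]);p=P.mean(0);d=np.linalg.svd(P-p)[2][0]
    print(n,m.sum(),p,'axis deg',np.degrees(np.arctan2(d[1],d[0])),'bearing from head centre',np.degrees(np.arctan2(p[1]-.1325,p[0]-.4705)))
F=15
print([onz(t,205+X/F-.5,255+Y/F-.5,z).round(4) for X,Y,z in((308,292,.088),(304,380,.088),(350,410,.043),(350,490,.043))])
```

```text
line 13 [0.46235528 0.13506309 0.088     ] axis deg 176.2497427364743 bearing from head centre 162.5315291721561
green 6 [0.43928768 0.13519986 0.043     ] axis deg -178.9450288483819 bearing from head centre 175.05623321928002
[array([0.4687, 0.1349, 0.088 ]), array([0.4533, 0.1353, 0.088 ]), array([0.4465, 0.1358, 0.043 ]), array([0.432 , 0.1355, 0.043 ])]
```

The white line (bearing 176–178°, y≈0.135) is collinear with the green mark (180°, y≈0.1356), and the head turned about 1.03 rad to its stop. On to the handle.

```bash
python3 -m inch '[0.015,-0.015,0,0.12,0.5, 0.028,-0.02,0,0.25,0.5, 0.028,-0.02,-0.05,0.25,0.5, 0.028,-0.02,-0.1,0.25,0.5, 0.028,-0.02,-0.1,0.25,0.5]' 60
python3 -c "
from h import *
s=get_state();print(s['ee_pos'],s['eef_rot'],s['gripper_width'])
t=get_image('top');s=get_image('scene')
save('s4.png',cv2.resize(s['color'][195:300,260:400],(800,600),interpolation=cv2.INTER_CUBIC))"
```

```text
t: 9.72
ee_pos: [0.532, -0.1443, 0.1598]
eef_rot: [-3.134, -0.002, 1.584]
force: [0.5, 1.1, 0.8]
gripper_width: 0.0428
[ 0.53199283 -0.14429379  0.15981552] [-3.13396540e+00 -2.42884085e-03  1.58425815e+00] 0.04277570768562954
```

View pics/s4.png

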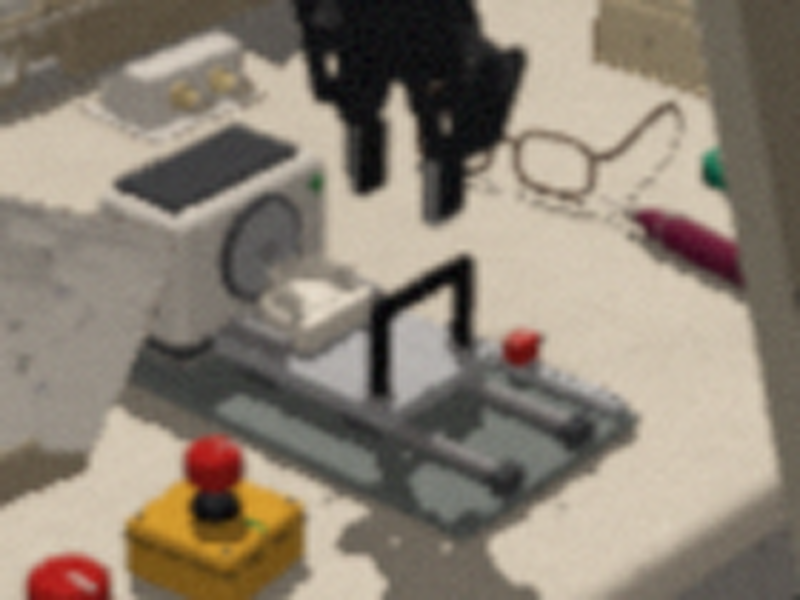

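The jaws hang about 20 mm left of the bar's middle, as the readings say. I'll correct that and go down.

```bash
python3 -m inch '[0.0055,-0.02,0,0.045,0.5, 0.0055,-0.02,-0.02,0.045,0.5, 0.0055,-0.02,-0.045,0.045,0.5, 0.0055,-0.02,-0.06,0.045,0.5, 0.0055,-0.02,-0.072,0.045,0.5]'
python3 -c "
from h import *
s=get_state();print(s['ee_pos'],s['eef_rot'],s['gripper_width'])
s=get_image('scene')
save('s5.png',cv2.resize(s['color'][195:300,260:400],(800,600),interpolation=cv2.INTER_CUBIC))"
```

```text
t: 10.45
ee_pos: [0.5412, -0.1657, 0.0918]
eef_rot: [3.139, 0.001, 1.63]
force: [0.1, 0.3, 0.3]
gripper_width: 0.0427
[ 0.54119915 -0.16566262  0.09181379] [3.13942449e+00 8.50753391e-04 1.62981753e+00] 0.042672646217797434
```

View pics/s5.png

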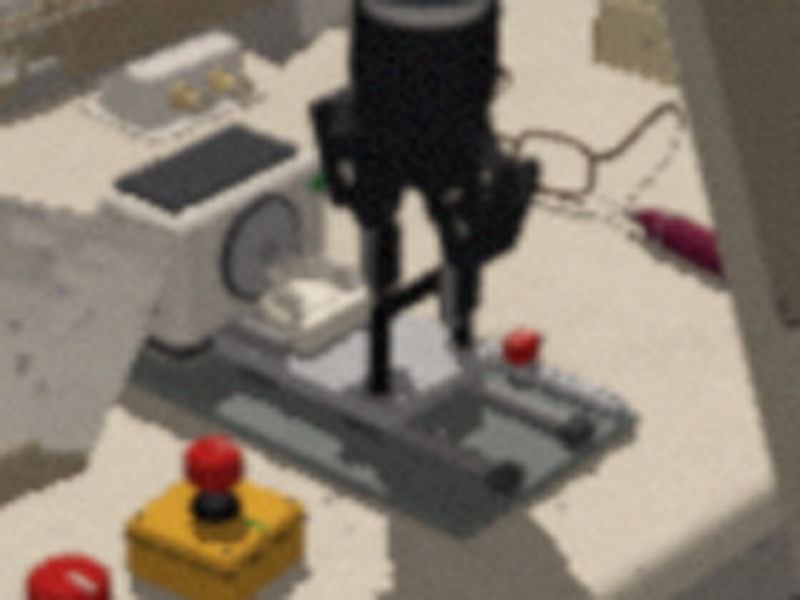

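The bar lies between the fingers, clear of the posts. I'll grip.

```bash
python3 -m inch '[-0.0025,0.001,-0.003,0,0.5, -0.0025,0.001,-0.003,0,0, -0.0025,0.001,-0.003,0,0, -0.0025,0.001,-0.003,0,0, -0.0025,0.001,-0.003,0,0]' 60
python3 -c "
from h import *
import pickle
s=get_state();print(s['ee_pos'],s['eef_rot'],s['gripper_width'],s['force'])
t=get_image('top');save('t6.png',cv2.resize(t['color'][220:290,305:375],(600,600),interpolation=cv2.INTER_CUBIC))
"
```

```text
t: 11.12
ee_pos: [0.5382, -0.1645, 0.0886]
eef_rot: [3.14, 0.0, 1.63]
force: [-0.7, 1.4, 5.9]
gripper_width: 0.0097
[ 0.53818042 -0.16448405  0.08860456] [3.14048087e+00 3.45025716e-04 1.62989210e+00] 0.009724467898207873 [-0.67190235  1.38187344  5.93197705]
```

View pics/t6.png

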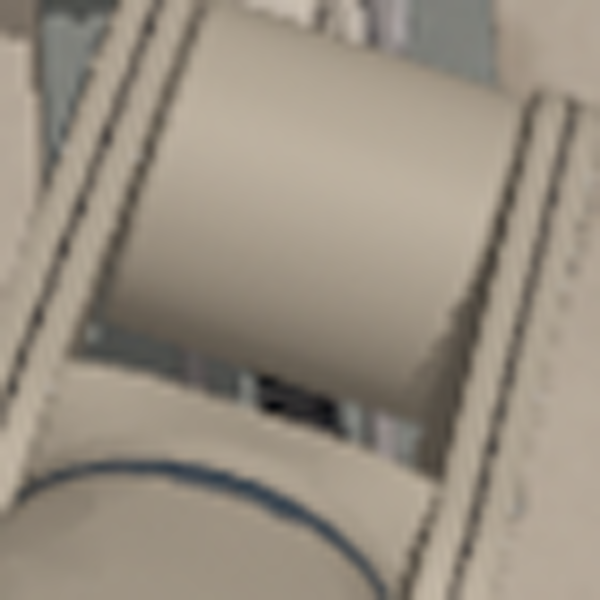

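Run:
```python
from h import *
import pickle
t=pickle.load(open('top0.pkl','rb'));s=pickle.load(open('scene0.pkl','rb'))
g=cv2.cvtColor(t['color'],cv2.COLOR_RGB2GRAY)
print('pointer gray rows236-247 cols352-362');print(g[236:248,352:363])
print('rider G rows 248-260 cols 357-368');print(t['color'][248:261,357:368,1]);print(t['color'][248:261,357:368,0])
print(proj(s,[.5611,-.2194,.034]),proj(s,[.5256,-.2205,.034]))
save('cs3.png',cv2.resize(s['color'][240:270,330:370],(800,600),interpolation=cv2.INTER_CUBIC))
```

```text
pointer gray rows236-247 cols352-362
[[181 156 131 133 134 134 133 132 132 133 129]
 [179 155 130 132 132 131 138 142 149 146 133]
 [173 160 150 149 161 141 151 164 175 168 141]
 [173 185 186 184 201 159 151 170 169 170 148]
 [173 176 175 173 177 125 129 155 157 178 158]
 [175 137 131 137 132  96 110 130 139 172 156]
 [175 166 183 196 199 152 150 172 169 173 151]
 [175 171 172 180 185 138 153 172 168 174 153]
 [178 140  82 102 116  83 158 168 151 170 150]
 [172 142  88 116 135  96 157 155 126 162 144]
 [127 131  95 116 135 101 157 176 170 171 149]
 [ 57 117 114 122 135 101 162 172 160 167 150]]
rider G rows 248-260 cols 357-368
[[103 162 167 146 161 147 127 147 156 155 155]
 [104 151 173 169 170 144 123 146 156 154 154]
 [105 128 164 171 171 156 134 148 156 154 152]
 [107 117 148 155 156 143 121 133 152 155 153]
 [114  74  51  44  47  28  11  60 131 150 150]
 [118  88  72  94 104 104 104 106 131 143 147]
 [ 98 109 111 137 149 149 148 136 133 138 146]
 [ 73  59  45  23  15  15  12  65 111 121 140]
 [ 79  54  37  48  52  47  37 102 152 164 162]
 [ 86  78  79  93  96 117  96  97 150 165
[... 187 characters left out ...]
69 169]
 [102 156 177 173 175 147 121 155 170 168 168]
 [102 130 167 173 174 156 129 155 169 167 166]
 [102 129 165 172 174 167 158 159 166 168 167]
 [111 140 167 174 176 181 191 165 153 162 163]
 [119 164 185 186 186 187 189 164 143 149 157]
 [ 95 166 185 188 191 191 193 168 141 144 156]
 [ 77 155 173 174 179 179 180 159 134 130 151]
 [ 81 135 164 166 163 161 157 155 168 175 175]
 [ 82  78  90  99  99 118  96 100 160 178 179]
 [ 83  78 113 127 122 158 136 120 169 183 182]
 [ 81  77 140 159 156 159 144 139 174 186 185]
 [102  82 158 180 175 179 155 139 176 187 185]]
(np.float64(339.05079518883946), np.float64(250.4296520293383)) (np.float64(347.8341617546698), np.float64(254.34701635835728))
```

View pics/cs3.png

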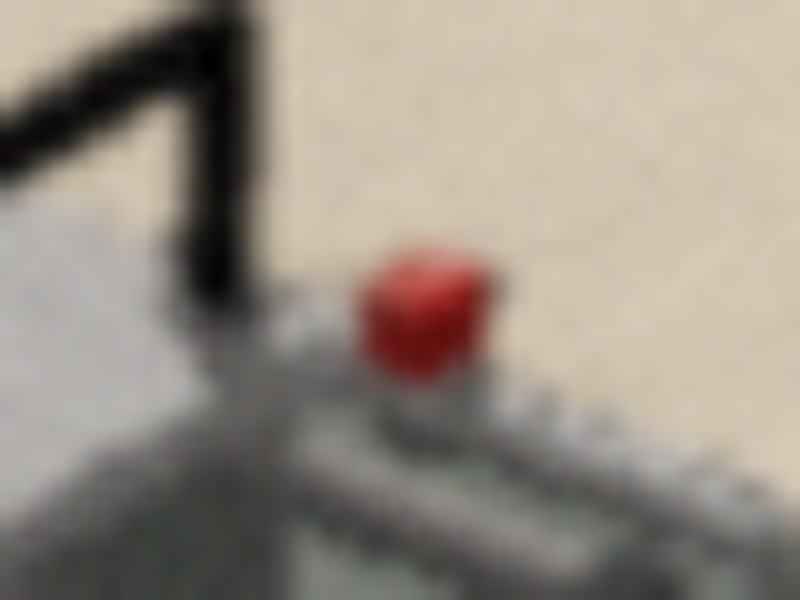

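Run:
```python
from h import *
import pickle
t=pickle.load(open('top0.pkl','rb'))
p=onz(t,357.5,240.7,.034);m=onz(t,358.5,253.75,.034);print(p,m,(p-m)@[np.cos(.06),np.sin(.06),0])
# plate yaw from left/right edges of base plate (red channel: plate greenish)
c=t['color'].astype(int)
for v in (225,235,245,255,265,275,280):
    r=c[v,300:380,0]-c[v,300:380,2]; k=np.where(r[:25]<8)[0]; k2=np.where(r[45:]<8)[0]
    a=300+k[0] if len(k) else 0; b=345+k2[-1] if len(k2) else 0
    print(v,a,b,onz(t,a,v,.01)[:2].round(4),onz(t,b,v,.01)[:2].round(4))
```

```text
[ 0.56181989 -0.21920711  0.034     ] [ 0.52579758 -0.22202942  0.034     ] 0.036126725059452906
225 310 361 [ 0.6065 -0.0869] [ 0.6074 -0.2305]
235 310 362 [ 0.5783 -0.0871] [ 0.5792 -0.2334]
245 311 362 [ 0.5501 -0.0901] [ 0.551  -0.2334]
255 311 357 [ 0.522  -0.0903] [ 0.5229 -0.2194]
265 312 364 [ 0.494  -0.0934] [ 0.495  -0.2391]
275 313 364 [ 0.4661 -0.0964] [ 0.467  -0.2391]
280 313 360 [ 0.4521 -0.0965] [ 0.453  -0.2279]
```

The pull is about 36 mm along (-0.998, -0.062). I'll pull smoothly.

```bash
python3 -m inch '[-0.004,-0.0002,0,0,0, -0.008,-0.0005,0,0,0, -0.013,-0.0008,0,0,0, -0.018,-0.0011,0,0,0, -0.018,-0.0011,0,0,0]' 60
python3 -m inch '[-0.005,-0.0003,0,0,0, -0.01,-0.0006,0,0,0, -0.014,-0.0009,0,0,0, -0.017,-0.001,0,0,0, -0.017,-0.001,0,0,0]'
python3 -c "
from h import *
import pickle
t=get_image('top');s=get_image('scene')
save('t7.png',cv2.resize(t['color'][220:290,305:375],(600,600),interpolation=cv2.INTER_CUBIC))
save('s7.png',cv2.resize(s['color'][225:285,310:390],(800,600),interpolation=cv2.INTER_CUBIC))
pickle.dump((t,s),open('p7.pkl','wb'))
for i in range(1):
  s=get_state();print(s['ee_pos'],s['gripper_width'],s['force'])"
```

```text
t: 11.8
ee_pos: [0.5206, -0.1656, 0.0886]
eef_rot: [3.139, 0.001, 1.63]
force: [4.7, 4.2, 3.3]
gripper_width: 0.01
t: 12.42
ee_pos: [0.5042, -0.1666, 0.0886]
eef_rot: [3.138, 0.001, 1.63]
force: [6.9, 4.6, 2.8]
gripper_width: 0.0097
[ 0.50429455 -0.16654698  0.08856555] 0.010234435361089598 [6.44084084 3.68364338 2.46687889]
```

View pics/t7.png

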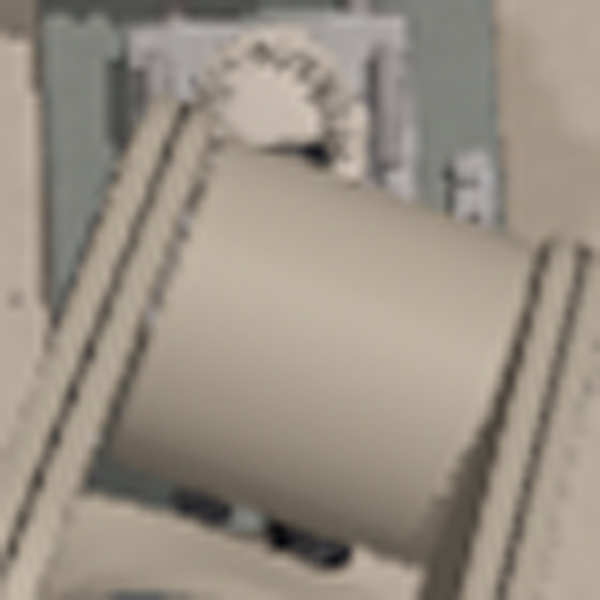

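View pics/s7.png

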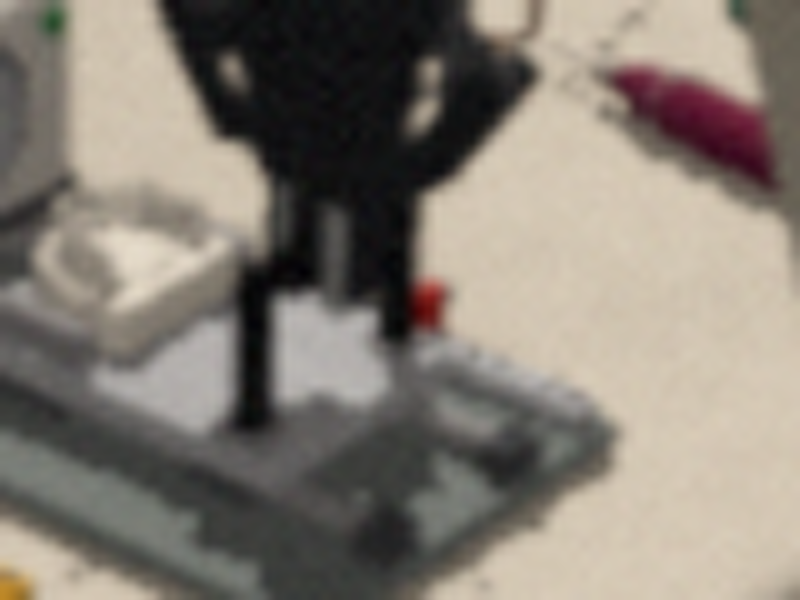

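```bash
cat > post.py <<'E'
from h import *
import pickle
def col(im,rows,c0,c1):
    o=[]
    for v in rows:
        g=cv2.cvtColor(im['color'],cv2.COLOR_RGB2GRAY)[v,c0:c1].astype(float)
        # edges at half level
        k=np.argmin(g);lv=(g.min()+np.median(g))/2
        L=k
        while g[L]<lv:L-=1
        R=k
        while g[R]<lv:R+=1
        l=L+(g[L]-lv)/(g[L]-g[L+1]);r=R-(g[R]-lv)/(g[R]-g[R-1]);o.append(c0+(l+r)/2)
    return np.array(o)
s0=pickle.load(open('scene0.pkl','rb'))
def run(s1,d):
    a=np.array([.535,-.130,.06]);b=a-d*np.array([.998,.062,0]);pa,pb=proj(s0,a),proj(s0,b);print('pred',pa,pb)
    v0,v1=int(pa[1]),int(pb[1]);o0=col(s0,range(v0-2,v0+5),int(pa[0])-8,int(pa[0])+9);o1=col(s1,range(v1-2,v1+5),int(pb[0])-8,int(pb[0])+9)
    print(o0.round(2),o1.round(2));du=np.median(o1)-np.median(o0);print('du',du,'-> pull mm',du/(pb[0]-pa[0])*d*1000)
E
python3 - <<'E'
from post import *
t,s=pickle.load(open('p7.pkl','rb'));run(s,.034)
E
```

```text
pred (np.float64(325.2320021673662), np.float64(256.607349957687)) (np.float64(334.1845410062327), np.float64(260.5363141391109))
[325.96 325.93 325.95 325.92 325.95 325.92 325.92] [334.97 334.92 334.91 334.91 334.89 334.91 334.92]
du 8.974434772685584 -> pull mm 34.08315649485012
```

The handle post in the scene view moved as far as the TCP did: 34.1 mm against 34.0 mm, so there is no slip. 2 mm remain.

```bash
python3 -m inch '[-0.001,-0.0001,0,0,0, -0.002,-0.0001,0,0,0, -0.002,-0.0001,0,0,0, -0.002,-0.0001,0,0,0, -0.002,-0.0001,0,0,0]'
python3 - <<'E'
from post import *
t=get_image('top');s=get_image('scene');run(s,.036)
x=get_state();print(x['ee_pos'],x['gripper_width'])
save('s8.png',cv2.resize(s['color'][235:275,330:380],(750,600),interpolation=cv2.INTER_CUBIC))
save('t8.png',t['color'])
def red(im):
    c=im['color'].astype(int);m=(c[...,0]>100)&(c[...,1]<70)&(c[...,2]<70);m[:240]=0;m[265:]=0;m[:,:345]=0;m[:,360:]=0
    v,u=np.where(m);return u.max(),v.min(),v.max(),m.sum()
print(red(s0),red(s))
E
```

```text
t: 13.15
ee_pos: [0.5024, -0.1667, 0.0886]
eef_rot: [3.138, 0.001, 1.63]
force: [6.0, 4.4, 1.9]
gripper_width: 0.01
pred (np.float64(325.2320021673662), np.float64(256.607349957687)) (np.float64(334.71906934052515), np.float64(260.7708927213937))
[325.96 325.93 325.95 325.92 325.95 325.92 325.92] [335.32 335.31 335.32 335.31 335.33 335.32 335.32]
du 9.385153901799583 -> pull mm 35.61327587314684
[ 0.50243549 -0.16666869  0.08858452] 0.009896623751489683
(np.int64(353), np.int64(254), np.int64(258), np.int64(17)) (np.int64(353), np.int64(253), np.int64(257), np.int64(5))
```

View pics/s8.png

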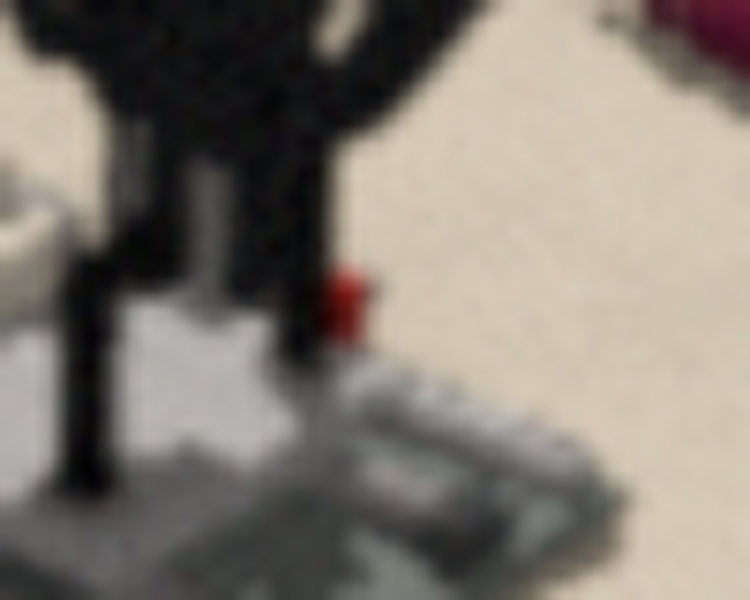

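View pics/t8.png

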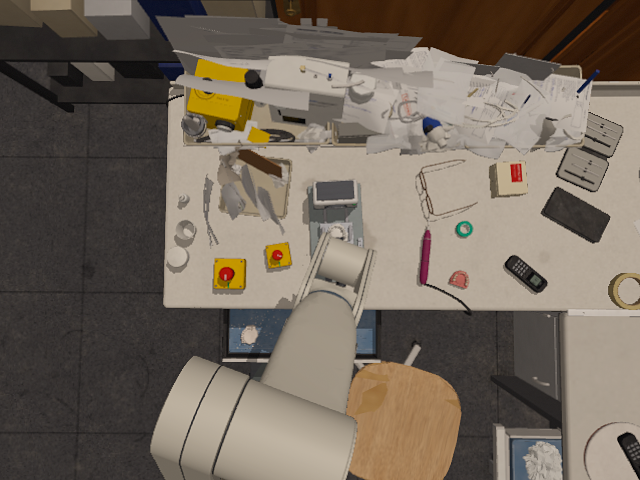

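TCP travel is 35.85 mm and the post method gives 35.6 mm, against the target of 36.1–36.3 mm. I'll trim by 0.4 mm and hold.

```bash
python3 -m inch '[-0.0004,0,0,0,0, -0.0004,0,0,0,0, -0.0004,0,0,0,0, -0.0004,0,0,0,0, -0.0004,0,0,0,0]'
python3 - <<'E'
from post import *
s=get_image('scene');run(s,.036)
x=get_state();print(x['ee_pos'],x['gripper_width'],x['joint_vel'].round(4))
t=get_image('top')
save('t9.png',cv2.resize(t['color'][255:295,205:250],(675,600),interpolation=cv2.INTER_CUBIC))
E
```

```text
t: 13.88
ee_pos: [0.5022, -0.1667, 0.0886]
eef_rot: [3.137, 0.001, 1.63]
force: [7.0, 5.1, 2.3]
gripper_width: 0.0099
pred (np.float64(325.2320021673662), np.float64(256.607349957687)) (np.float64(334.71906934052515), np.float64(260.7708927213937))
[325.96 325.93 325.95 325.92 325.95 325.92 325.92] [335.45 335.5  335.5  335.45 335.36 335.35 335.36]
du 9.516697126070085 -> pull mm 36.11243499021687
[ 0.50215415 -0.16670257  0.08860872] 0.009957294424332358 [ 0.0011  0.0002  0.0005 -0.0008 -0.0001 -0.0012]
```

View pics/t9.png

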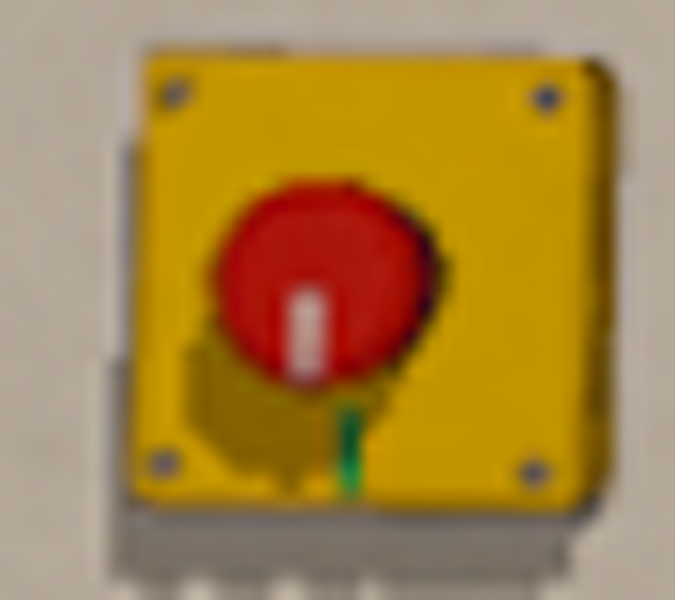

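The pull is now 36.1 mm and holding steady. The head's white line, at (306,335) in the crop, still lines up with the green mark at (350,450) once the head's height is allowed for. Handing in.

```bash
python3 -c "
from station import *
print(sign_off())"
```

```text
the job is handed in; nothing more can be done
None
```

The job is handed in: the larger mushroom button is reset and the carriage is held about level with the mark, still gripped. I could not see pointer and mark together at the end, so that alignment rests on measured distances.

- **Mushroom:** I pressed it to its hard stop (about 6 mm, 30 N at the fingers), and the picture showed it spring back up. I then turned the head clockwise until the torque rose to 0.57 Nm. The last picture shows its white line collinear with the green mark, within about 2–4°.
- **Carriage:** I gripped the black bow handle with 60 N and pulled along the rails. The target was 36.1–36.3 mm, measured from the first top view. The last checks gave 36.1 mm, both from the tool's travel and from the handle post in the scene view, with no sign of slip.
- **What I could not check:** the arm hid the pointer from above and the handle post hid it from the side. The visible part of the rider kept its outer edge column in the scene view; the top and bottom rows of its red patch read 1 px different, with most of it hidden by the post. I saw nothing else on the bench disturbed.

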